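Turn the spool case mouth up on the green mat

ROBOT

A 6-joint arm with a two-finger parallel gripper is mounted at the origin on the work surface. World frame = base frame: x ahead of the robot, y to its left, z up, the work surface at z = 0. Lengths are in m, angles in rad, forces in N, time in s.
With the tool pointing down it reaches from about 0.35 to 0.775 m from the base axis. Payload 7.3 kg.
Tool frame: the origin (TCP) lies at the centre of the arm's flange, where the gripper is bolted on; the fingertips stand 178 mm ahead of it and the grasp point (between the pads) lies 159 mm ahead of it; x points along the fingers, y is the direction in which the jaws open and shut, and the axes are right-handed (so a half turn about x gives the same grasp; the last joint's range is limited). The gripper opens to 92 mm and grips with 3 to 60 N. Pads are 19 mm wide; open, the fingers measure 130 mm over their backs; the gripper's body (75 mm by 190 mm) begins 47 mm behind the grasp point.
Start: joints at [-1.481, 0.342, 1.524, -0, 1.275, -0.146], TCP at [0.123, -0.51, 0.405] pointing down, gripper open.
Joint ranges: [-2.53, 2.53], [-0.77, 2.02], [0.04, 2.7], [-1, 4.14], [0.28, 2.66], [-3.11, 3.11]. Speed limits (rad/s): [2.57, 2.57, 3.14, 3.14, 3.14, 3.14].

INTERFACE

Orientations are given as [roll, pitch, yaw] about the fixed x, y, z axes, in that order (R = Rz(yaw) Ry(pitch) Rx(roll)).
In Python, from cell import readout, cams, workorder gives the robot as it stands.
- The arm moves only by the shell command python3 -m inch 'ROWS' [FORCE]. ROWS is text: rows parted by semicolons, each of 5 numbers parted by spaces: the shift along the world's x, y, z in mm, then the turn about the world's z in rad, then the opening, from 0 (shut) to 1 (fully open). A call has 1 to 8 rows; each row shifts and turns the commanded pose from where the row before left it; what a row does not reach is not made up. A row lasts 1/12 s, in which the tool goes at most 41.7 mm and 7.16 degrees, less where a joint would pass 70% of its speed; a pose out of reach is approached as far as the arm can. A call is refused whole if a number of a shift passes 41.7 or a number of a turn 0.125, either way. A call with a gripper value outside its range is refused whole. The fingers move at their own pace and stop on an object; FORCE is the grip in N (left out, the last holds). Time passes only in rows, so rows that do not move let the fingers close. It gives the time, the measured TCP pose, the force and the opening at its end, in the units of the state.
- readout.observe(): the state, without advancing time (a new reading comes with each control period).
- cams.read_camera(name): name is "scene" or "top" or "wrist"; returns a dict with "color" (420x560x3 uint8, red, green, blue), "fx", "fy", "cx", "cy" (pixels), "dist_coeffs" ([k1, k2, p1, p2, k3] as OpenCV has them; the pictures are not rectified), "world_to_cam" (4x4, takes a point from world to camera coordinates); the wrist camera has in their place "T_tool_cam" (4x4, takes a point from camera to tool coordinates, whose origin is the TCP and whose axes are the tool frame's). Camera axes: x right, y down, z forward; pixel columns grow to the right and rows downward; lengths in m; the calibration is good to about 2 mm. A picture is of the moment at which its call begins: read the wrist's pose just before it. There is no depth.
- workorder.hand_in(): hands the job in, once; it reports no verdict.
The state is a dict: "time": time; "qpos": joint angles; "qvel": joint speeds; "joint_efforts": joint torques, N m; "tool_pos": TCP position; "tool_rot": TCP orientation; "contact_force": force on the tool from outside, world axes, zero at the start; "torque": the same for the moment, N m; "opening": finger opening in m.
Only numpy, scipy, OpenCV 4.12 (cv2) and the standard library are available. Lean on these libraries where they do the work, as an engineer would, in place of code of your own. Each camera call takes 0.05 s, during which the arm holds its last target.

TASK

The cream spool case has been drying mouth-down; turn it over for refitting in two moves. First stand it on one of its ends on the bench and let go of it; then take a fresh hold of it and lay it mouth up in the middle of the green mat, lengthways along the mat, and let go. Set it down each time without dropping it or letting it topple, and do not disturb the other things on the bench.

Things in the scene. Friction and masses are not known exactly. Their poses are not given: they have to be found in the camera images.
- case_center (a point): Middle of the spool case's outer block: a cream bakelite tub, 100 mm long (x), 52 wide (y), 60 high (z), walls 5 mm, 0.22 kg. Its z points out of the closed base (brass strip); the open mouth (black inside, two steel spindles) faces -z. It starts mouth-down, z up. Flat end faces at +x and -x (52 x 60 mm): it stands steadily on either, 100 mm tall. Grip it across the 52 mm width.
- case: The same spool case, with its origin at the centre of the mouth plane, 30 mm from the middle, axes as for case_center.
- mat_center (a point): Middle of the top face of the green mat, a flat fixed mat 180 mm long (its x) x 140 mm wide (its y) x 4 mm thick lying on the bench; z up. The top is 4 mm above the bench. The case starts on one side of the robot (left or right) and the mat lies on the other; the bench between them is bare.
- drum: Bystander: brass mainspring drum, 80 mm across, 43 mm high, origin under its centre.
- mallet: Bystander: wooden mallet lying flat, about 245 mm long along its x, head 55 x 110 x 55 mm at its +x end (centre 100 mm from the origin), origin on the underside.
- race: Bystander: steel bearing race (ring), 84 mm across, 20 mm high, origin under its centre.
- oil: Bystander: squat amber oil jar, 60 mm across, 75 mm high, origin under its centre.
- wrench: Bystander: steel wrench lying flat along its x, origin at its underside.
- brush: Bystander: brush lying flat along its x, origin at its underside.
- keytin: Bystander: open tin of key tops, 100 x 140 x 30 mm, origin under its centre.

How it is judged:
By the outcome, as a careful person would: the job done as asked, in the order asked, and still so for the second after the job is handed in, with the robot touching nothing.
It also fails if it takes over 54 s, if anything falls off the work surface, if the arm or the gripper's body presses on something with over 40 N, if the wrist force passes 120 N, or if a joint passes its speed limit or range.

## Working session

There is one attempt and no reset: what is moved stays moved. The work goes in short steps, Python scripts to look and compute and a shell command to move; the robot and the scene stay as the last step left them, time stands still between calls to the robot, and variables do not carry over. Pictures are saved under pics/ and viewed, and the job is handed in when it is done.

```bash
ls; mkdir -p pics
cat > h.py <<'E'
import numpy as np, cv2
from cell import readout, cams, workorder
from scipy.spatial.transform import Rotation as R
def snap(name,fn):
    s=readout.observe(); c=cams.read_camera(name)
    cv2.imwrite('pics/'+fn,cv2.cvtColor(np.asarray(c['color']),cv2.COLOR_RGB2BGR)); return s,c
def pose(c,s=None):
    if 'world_to_cam' in c: return np.linalg.inv(np.array(c['world_to_cam']))
    T=np.eye(4);T[:3,:3]=R.from_euler('xyz',s['tool_rot']).as_matrix();T[:3,3]=s['tool_pos'];return T@np.array(c['T_tool_cam'])
def K(c): return np.array([[c['fx'],0,c['cx']],[0,c['fy'],c['cy']],[0,0,1.]])
def px2w(c,T,uv,z):
    n=cv2.undistortPoints(np.array(uv,float).reshape(-1,1,2),K(c),np.array(c['dist_coeffs'],float))[:,0]
    d=np.c_[n,np.ones(len(n))]@T[:3,:3].T; z=np.broadcast_to(z,len(n))
    return T[:3,3]+d*((z-T[2,3])/d[:,2])[:,None]
def w2px(c,T,P):
    Ti=np.linalg.inv(T); return cv2.projectPoints(np.array(P,float).reshape(-1,3),cv2.Rodrigues(Ti[:3,:3])[0],Ti[:3,3],K(c),np.array(c['dist_coeffs'],float))[0][:,0]
E
python3 - <<'E'
from h import *
for n in('scene','top'):
    s,c=snap(n,n+'0.png'); print(n,c['fx'],pose(c)[:3,3].round(3))
print({k:np.round(v,3) for k,v in s.items()})
E
```

```text
pics
scene 413.5955674531788 [1.119 0.762 0.675]
top 534.3335562206557 [ 0.37  -0.019  1.75 ]
{'time': np.float64(0.05), 'qpos': array([-1.481,  0.343,  1.525,  0.   ,  1.275, -0.146]), 'qvel': array([-0.   , -0.   , -0.001,  0.001,  0.001, -0.   ]), 'joint_efforts': array([ 1.0000e-03, -4.3242e+01, -2.4500e+01,  7.2000e-02,  5.2000e-02,
       -0.0000e+00]), 'tool_pos': array([ 0.123, -0.51 ,  0.404]), 'tool_rot': array([-1.728,  1.569,  1.649]), 'contact_force': array([ 0.454, -1.224, -0.712]), 'torque': array([-0.037, -0.008,  0.014]), 'opening': np.float64(0.092)}
```

View pics/top0.png

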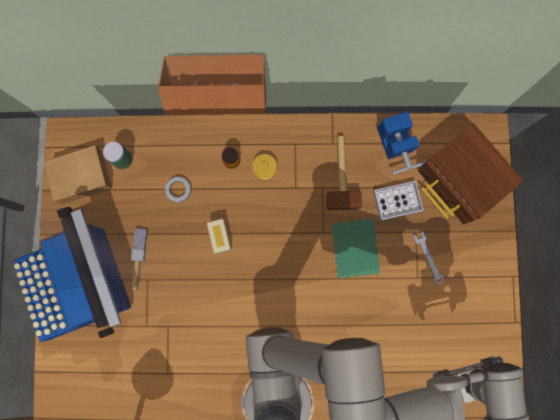

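View pics/scene0.png

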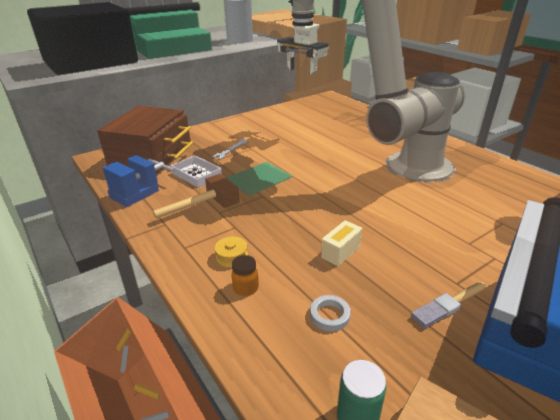

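Run:
```python
import cv2
i=cv2.imread('pics/top0.png')
a=cv2.resize(i[205:265,190:250],None,fx=6.5,fy=6.5,interpolation=cv2.INTER_CUBIC)
b=cv2.resize(i[180:290,320:430],None,fx=390/110,fy=390/110,interpolation=cv2.INTER_CUBIC)
cv2.imwrite('pics/z0.png',cv2.hconcat([a,b]))
```

```text
(no output)
```

View pics/z0.png

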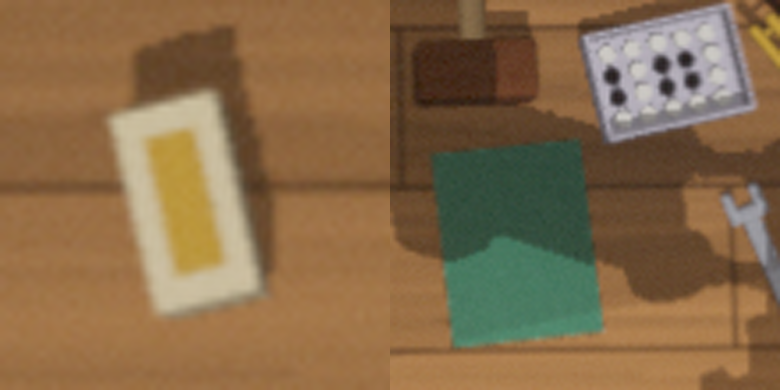

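Run:
```python
from h import *
s,c=snap('top','t1.png');T=pose(c)
z=np.array([(108,118),(215,92),(262,290),(155,315)])/6.5+[190,205]-.5
p=px2w(c,T,z,.06);print(p.round(4))
def rep(p):
    e=(p[0]+p[1]-p[2]-p[3])/2;f=(p[0]+p[3]-p[1]-p[2])/2
    print('ctr',p.mean(0).round(4),'L',np.linalg.norm(e),'W',np.linalg.norm(f),'yaw',np.arctan2(e[1],e[0]),np.arctan2(-f[0],f[1]))
rep(p)
z=np.array([(43,155),(190,140),(213,330),(62,347)])*110/390+[320,180]-.5
p=px2w(c,T,z,.004);print(p.round(4));rep(p)
s=readout.observe();print(R.from_euler('xyz',s['tool_rot']).as_matrix().round(3))
```

```text
[[0.5721 0.222  0.06  ]
 [0.5846 0.1694 0.06  ]
 [0.4871 0.1458 0.06  ]
 [0.4752 0.198  0.06  ]]
ctr [0.5297 0.1838 0.06  ] L 0.10005412878198358 W 0.05383815789612152 yaw 0.24053006495708826 0.22856177020320279
[[ 0.5739 -0.1835  0.004 ]
 [ 0.5868 -0.3207  0.004 ]
 [ 0.4108 -0.3369  0.004 ]
 [ 0.3966 -0.1976  0.004 ]]
ctr [ 0.492  -0.2597  0.004 ] L 0.17730182394028746 W 0.13890239041511881 yaw 0.08552047146900149 0.09788634049844705
[[-0.     0.234 -0.972]
 [ 0.001 -0.972 -0.234]
 [-1.    -0.001 -0.   ]]
```

```bash
python3 -m inch '20 10 0 0 1;32 20 0 0 1;32 20 0 0 1;32 20 0 0 1;32 20 0 0 1;30 25 0 0 1;30 25 0 0 1;25 30 0 0 1' 3
python3 -m inch '25 30 0 0 1;20 35 0 0 1;15 38 0 0 1;15 38 0 0 1;10 38 0 0 1;10 38 0 0 1;10 38 0 0 1;10 38 0 0 1'
python3 -m inch '10 38 0 0 1;10 38 0 0 1;10 38 0 0 1;10 38 0 0 1;0 38 0 0 1;0 30 0 0 1;0 20 0 0 1;0 0 0 0 1'
```

```text
time: 0.82
tool_pos: [0.3572, -0.3395, 0.4045]
tool_rot: [2.227, 1.57, -0.679]
contact_force: [0.9, 0.1, -0.4]
opening: 0.0919
time: 1.48
tool_pos: [0.4707, -0.0455, 0.4047]
tool_rot: [0.08, 1.571, -2.826]
contact_force: [0.8, -1.4, 0.1]
opening: 0.0917
time: 2.15
tool_pos: [0.5102, 0.196, 0.4042]
tool_rot: [-1.181, 1.569, 2.201]
contact_force: [-0.7, -0.4, 0.5]
opening: 0.0918
```

```bash
python3 -m inch '20 0 -10 0 1;20 -2 -20 0 1;14 -2 -30 0 1;0 0 -30 0 1;0 0 -20 0 1;0 0 0 0 1'
python3 - <<'E'
from h import *
s,c=snap('wrist','w1.png');T=pose(c,s)
print(s['tool_pos'],R.from_euler('xyz',s['tool_rot']).as_matrix().round(3))
ctr=np.array([.53,.184]);y=.236;ex=np.array([np.cos(y),np.sin(y)]);ey=np.array([-ex[1],ex[0]])
P=[[*(ctr+a*.05*ex+b*.026*ey),.06] for a,b in((1,1),(1,-1),(-1,-1),(-1,1))]
i=cv2.imread('pics/w1.png')
cv2.polylines(i,[w2px(c,T,P).round().astype(int)],True,(0,0,255),1);cv2.imwrite('pics/w1b.png',i)
E
```

```text
time: 2.65
tool_pos: [0.5636, 0.1873, 0.2897]
tool_rot: [-0.005, 1.561, -2.911]
contact_force: [-0.7, 0.2, -0.5]
opening: 0.092
[0.56356912 0.18730526 0.28965001] [[-0.01   0.233 -0.972]
 [-0.002 -0.973 -0.233]
 [-1.    -0.     0.01 ]]
```

View pics/w1b.png

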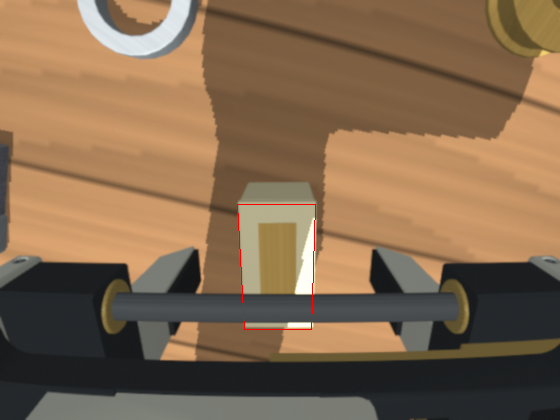

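```bash
python3 -m inch '2 5 -15 0 1;0 0 -25 0 1;0 0 -25 0 1;0 0 -20 0 1;0 0 -11 0 1;0 0 0 0 1;0 0 0 0 1;0 0 0 0 1'
```

```text
time: 3.37
tool_pos: [0.5675, 0.1936, 0.2008]
tool_rot: [3.068, 1.567, 0.162]
contact_force: [0.0, 1.2, 0.7]
opening: 0.0919
```

```bash
python3 -m inch '-2 -1 -6 0 1;0 0 0 0 0.6;0 0 0 0 0.5;0 0 0 0 0.45;0 0 0 0 0.4;0 0 0 0 0.4;0 0 0 0 0.4' 4
```

```text
time: 3.95
tool_pos: [0.5647, 0.1926, 0.1928]
tool_rot: [2.718, 1.571, -0.187]
contact_force: [0.5, 0.0, -0.4]
opening: 0.0562
```

```bash
python3 -m inch '0 0 0 0 0.3;0 0 0 0 0.3;0 0 0 0 0.3;0 0 0 0 0.3' 4
```

```text
time: 4.28
tool_pos: [0.5647, 0.1926, 0.1928]
tool_rot: [2.978, 1.571, 0.073]
contact_force: [0.5, 0.2, 0.5]
opening: 0.052
```

```bash
python3 -m inch '-5 -1 10 0 0.3;-6 -2 11 0 0.3;-8 -2 9 0 0.3;-8 -2 8 0 0.3;0 0 0 0 0.3' 4
python3 - <<'E'
from h import *
s,c=snap('scene','s1.png');cv2.imwrite('pics/s1z.png',cv2.resize(cv2.imread('pics/s1.png')[150:310,250:450],None,fx=3.5,fy=3.5))
E
```

```text
time: 4.7
tool_pos: [0.5364, 0.1853, 0.233]
tool_rot: [3.016, 1.569, 0.11]
contact_force: [1.0, -0.1, -3.0]
opening: 0.0518
```

View pics/s1z.png

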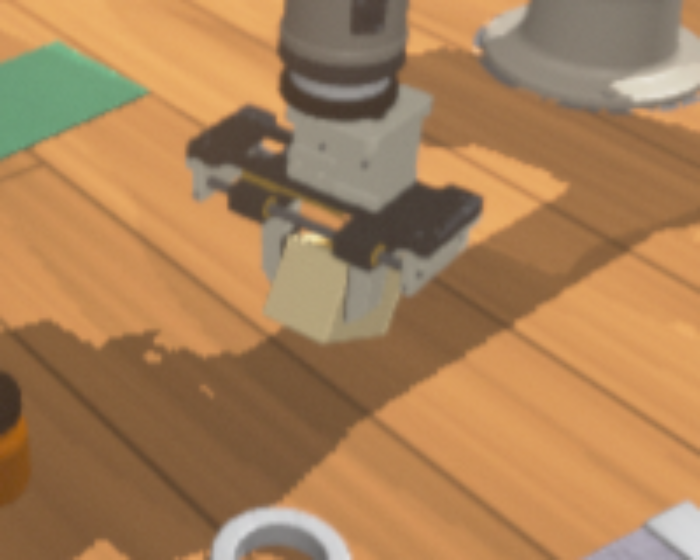

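```bash
python3 -m inch '-10 -2 7 0 0.3;-10 -3 6 0 0.3;-11 -3 4 0 0.3;-11 -3 3 0 0.3;-11 -3 1 0 0.3;-12 -3 0 0 0.3;-11 -3 1 0 0.3;0 0 0 0 0.3' 4
python3 - <<'E'
from h import *
s,c=snap('scene','s2.png');cv2.imwrite('pics/s2z.png',cv2.resize(cv2.imread('pics/s2.png')[150:310,250:450],None,fx=3.5,fy=3.5))
print(s['contact_force'],s['torque'])
E
```

```text
time: 5.42
tool_pos: [0.4594, 0.1652, 0.2527]
tool_rot: [-0.01, 1.568, -2.915]
contact_force: [-0.5, 0.2, -2.7]
opening: 0.052
[-0.53761333  0.22543041 -2.65787316] [ 0.01809487 -0.04985467  0.00904955]
```

View pics/s2z.png

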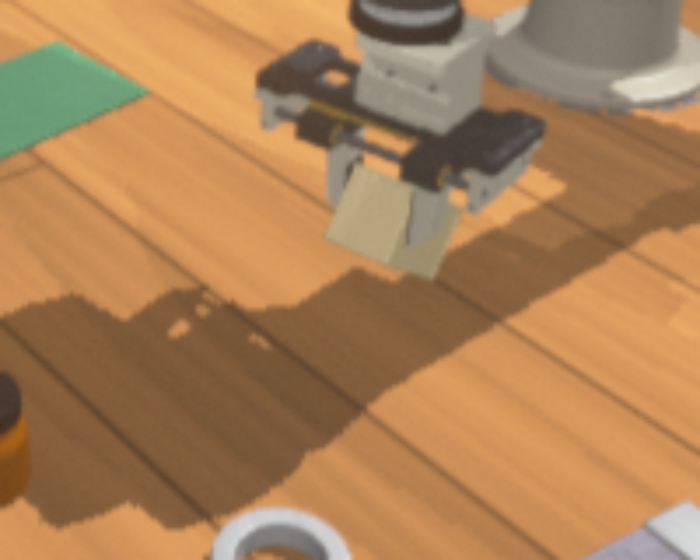

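```bash
cat >> h.py <<'E'
def box(s,th,gx,gz,yaw,L=.1,W=.052,H=.06):
    # th: rotation raising +x' end; gx,gz grasp in case frame rel. centre; returns 8 corners
    g=np.array(s['tool_pos'])-[0,0,.159]
    Rm=R.from_euler('z',yaw).as_matrix()@R.from_euler('y',-th).as_matrix()
    c=np.array([[a*L/2,b*W/2,d*H/2] for a in(-1,1) for b in(-1,1) for d in(-1,1)])
    return g+(c-[gx,0,gz])@Rm.T
def draw(i,c,T,P,col):
    q=w2px(c,T,P).round().astype(int)
    for a in range(8):
        for k in(1,2,4):
            if not a&k: cv2.line(i,tuple(map(int,q[a])),tuple(map(int,q[a|k])),col,1)
def over(s,c,fn,ths,gx,gz,yaw,roi):
    T=pose(c,s);out=[]
    for t in ths:
        i=cv2.cvtColor(np.asarray(c['color']),cv2.COLOR_RGB2BGR);P=box(s,np.radians(t),gx,gz,yaw);draw(i,c,T,P,(0,0,255));print(t,'zmin',P[:,2].min().round(4))
        out.append(cv2.resize(i[roi[0]:roi[1],roi[2]:roi[3]],(390,300)))
    while len(out)<4: out.append(out[-1])
    cv2.imwrite('pics/'+fn,cv2.vconcat([cv2.hconcat(out[:2]),cv2.hconcat(out[2:4])]))
E
python3 - <<'E'
from h import *
s,c=snap('scene','s3.png');over(s,c,'s3o.png',[40,55,70,90],.036,.005,.236,(180,240,335,413))
E
```

```text
40 zmin 0.0118
55 zmin 0.0034
70 zmin 0.0011
90 zmin 0.0079
```

View pics/s3o.png

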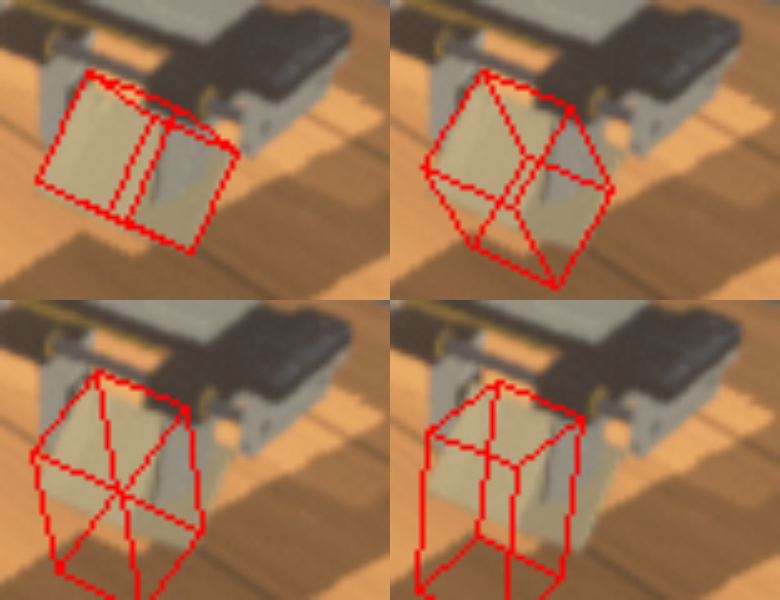

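```bash
python3 -m inch '0 0 0 0 0.3;0 0 0 0 0.3;0 0 10 0 0.3;0 0 10 0 0.3;0 0 0 0 0.3' 3
python3 - <<'E'
from h import *
s,c=snap('scene','s4.png');over(s,c,'s4o.png',[40,50,60,75],.036,.005,.236,(170,240,335,426))
E
```

```text
time: 5.93
tool_pos: [0.4626, 0.1657, 0.2741]
tool_rot: [3.072, 1.568, 0.166]
contact_force: [0.5, 1.2, -1.7]
opening: 0.0519
40 zmin 0.033
50 zmin 0.0267
60 zmin 0.0231
75 zmin 0.0229
```

View pics/s4o.png

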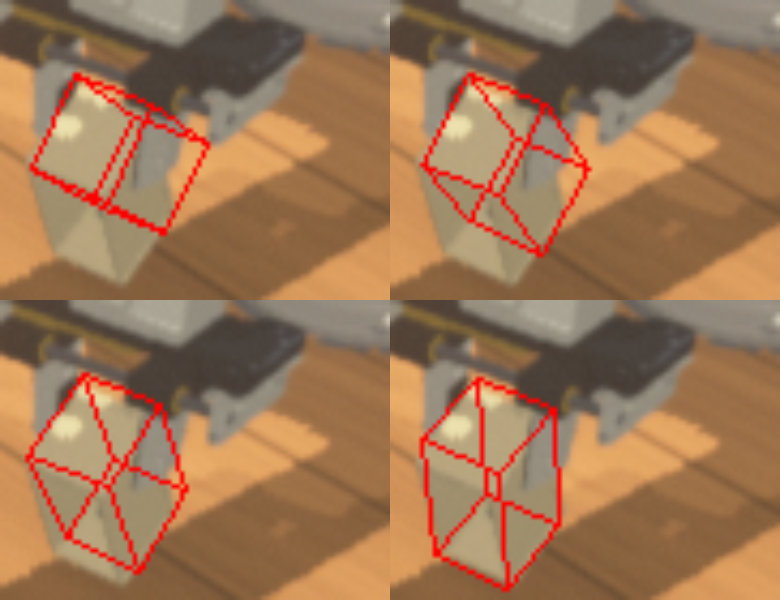

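```bash
python3 -m inch '0 0 -8 0 0.3;0 0 -8 0 0.3;-4 -1 -6 0 0.3;-5 -1 -2 0 0.3;-6 -1 -2 0 0.3;-6 -1 -2 0 0.3;-6 -1 -2 0 0.3;0 0 0 0 0.3' 3
python3 - <<'E'
from h import *
s,c=snap('scene','s5.png');print(s['contact_force']);over(s,c,'s5o.png',[65,75,85,90],.036,.005,.236,(170,240,335,426))
E
```

```text
time: 6.65
tool_pos: [0.4331, 0.1603, 0.2422]
tool_rot: [-0.039, 1.568, -2.945]
contact_force: [0.4, -0.1, -2.4]
opening: 0.0522
[ 0.4068037  -0.14684015 -2.44092268]
65 zmin -0.0095
75 zmin -0.0089
85 zmin -0.0055
90 zmin -0.0028
```

View pics/s5o.png

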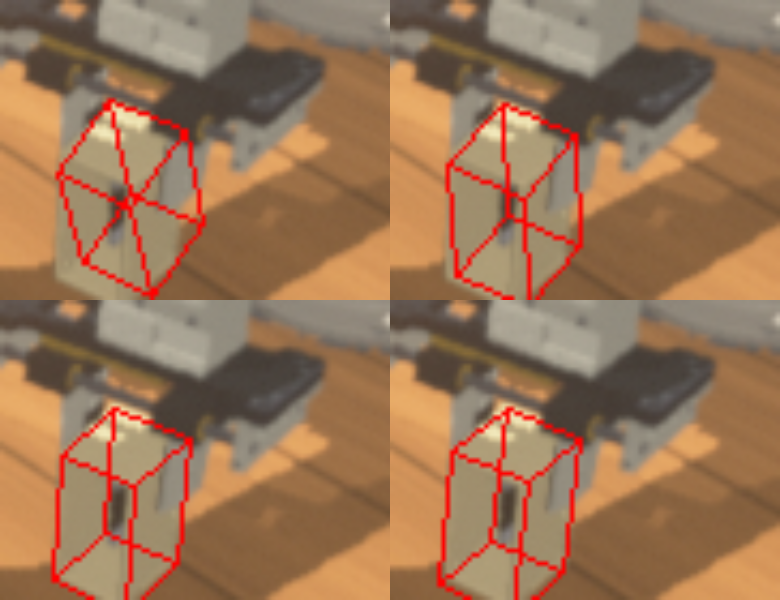

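```bash
python3 -m inch '-2 0 -1 0 0.3;-2 0 -1 0 0.3;-2 0 -1 0 0.3;0 0 -1 0 0.3;0 0 0 0 0.3' 3
python3 - <<'E'
from h import *
s,c=snap('scene','s6.png');print(s['contact_force']);over(s,c,'s6o.png',[80,85,90,95],.036,.005,.236,(165,250,330,441))
E
```

```text
time: 7.12
tool_pos: [0.4284, 0.1604, 0.2387]
tool_rot: [0.347, 1.57, -2.558]
contact_force: [-1.2, -1.8, 1.7]
opening: 0.0526
[-1.20154322 -1.76044408  1.71191481]
80 zmin -0.011
85 zmin -0.009
90 zmin -0.0063
95 zmin -0.0081
```

View pics/s6o.png

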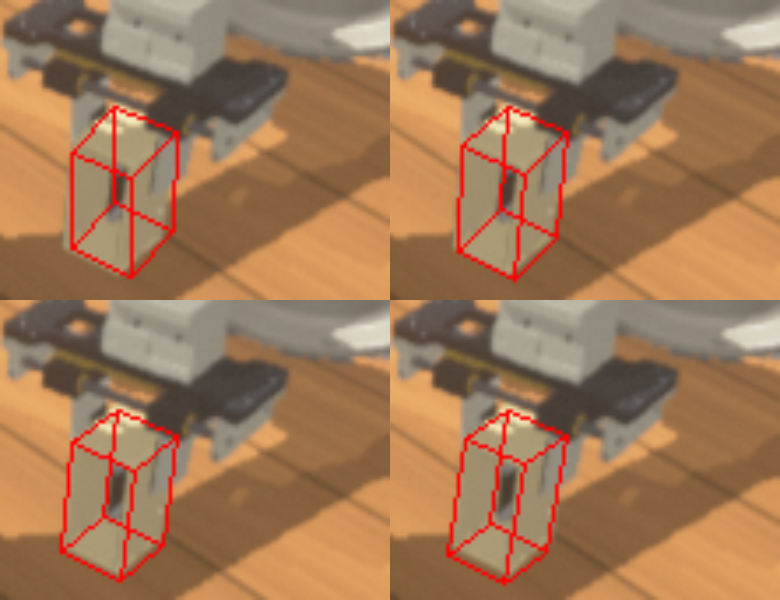

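Run:
```python
from h import *
cv2.imwrite('pics/s6z.png',cv2.resize(cv2.imread('pics/s6.png')[170:250,330:430],None,fx=7,fy=7,interpolation=cv2.INTER_CUBIC))
```

```text
(no output)
```

View pics/s6z.png

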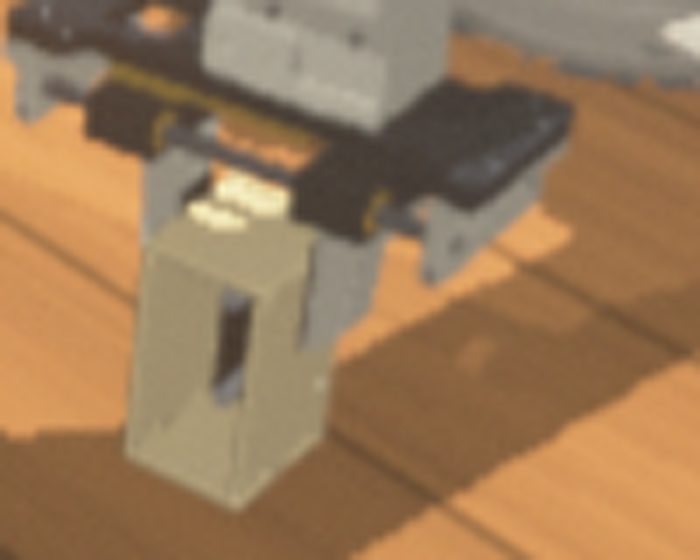

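```bash
python3 -m inch '0 0 0 0 0.6;0 0 0 0 0.65;0 0 0 0 0.75;0 0 0 0 1;0 0 0 0 1;0 0 0 0 1'
python3 - <<'E'
from h import *
s,c=snap('scene','s7.png');cv2.imwrite('pics/s7z.png',cv2.resize(cv2.imread('pics/s7.png')[170:250,330:430],None,fx=7,fy=7,interpolation=cv2.INTER_CUBIC))
E
```

```text
time: 7.67
tool_pos: [0.4287, 0.1606, 0.2387]
tool_rot: [2.899, 1.571, -0.007]
contact_force: [0.4, -0.6, 0.4]
opening: 0.0817
```

View pics/s7z.png

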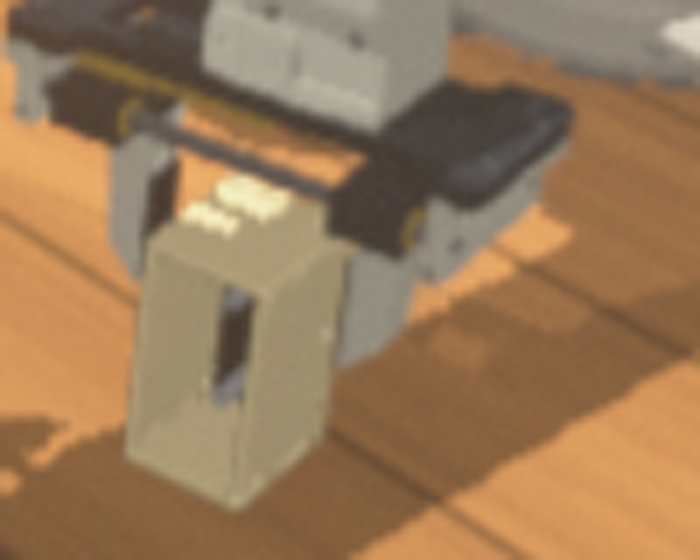

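Run:
```python
from h import *
s,c=snap('scene','s8.png');T=pose(c)
z=np.array([(127,458),(238,510),(325,437)])/7+[330,170]-.5
p=px2w(c,T,z,0);print(p.round(4))
z=np.array([(148,243),(262,292)])/7+[330,170]-.5
p2=px2w(c,T,z,.1);print(p2.round(4))
for q in (p,p2):print(np.linalg.norm(np.diff(q,axis=0),axis=1), np.arctan2(*np.diff(q,axis=0)[0,:2]))
y=.236;ex=np.array([np.cos(y),np.sin(y)])
print('centre',(p[0]+p[2])[:2]/2, p2.mean(0)[:2]-.03*ex, 'tool',s['tool_pos'])
```

```text
[[ 0.4687  0.1453  0.    ]
 [ 0.4574  0.1929  0.    ]
 [ 0.3984  0.1803 -0.    ]]
[[0.4711 0.1472 0.1   ]
 [0.4608 0.194  0.1   ]]
[0.04899534 0.06033558] -0.2332071428725129
[0.04789347] -0.21710976444488436
centre [0.43357561 0.1627773 ] [0.43678305 0.16356767] tool [0.42872503 0.1605611  0.2387554 ]
```

```bash
python3 -m inch '6 2 0 0 1;10 3 0 0 1;10 2 -6 0 1;0 0 -6 0 1;0 0 -6 0 1;0 0 0 0 1;0 0 0 0 1'
python3 - <<'E'
from h import *
s,c=snap('scene','s9.png');cv2.imwrite('pics/s9z.png',cv2.resize(cv2.imread('pics/s9.png')[170:250,330:430],None,fx=7,fy=7,interpolation=cv2.INTER_CUBIC))
E
```

```text
time: 8.35
tool_pos: [0.454, 0.1674, 0.2199]
tool_rot: [-0.002, 1.568, -2.908]
contact_force: [0.1, -0.1, -0.8]
opening: 0.0914
```

View pics/s9z.png

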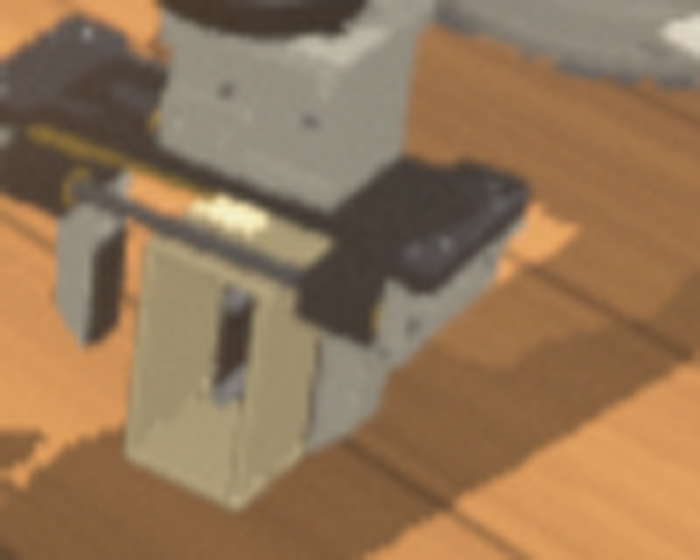

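```bash
python3 -m inch '0 0 0 0 0.7;0 0 0 0 0.65;0 0 0 0 0.6;0 0 0 0 0.55;0 0 0 0 0.5;0 0 0 0 0.4;0 0 0 0 0.3;0 0 0 0 0.3' 3
python3 -m inch '0 0 0 0 0.3;0 0 0 0 0.3;0 0 5 0 0.3;0 0 10 0 0.3;0 0 14 0 0.3;0 0 10 0 0.3;0 0 0 0 0.3' 3
python3 - <<'E'
from h import *
s,c=snap('scene','s10.png');print(s['contact_force']);over(s,c,'s10o.png',[90,105,120,135],.012,-.02,.236,(150,250,320,450))
E
```

```text
time: 9.07
tool_pos: [0.4548, 0.1675, 0.2208]
tool_rot: [2.685, 1.57, -0.22]
contact_force: [0.5, -0.9, 0.1]
opening: 0.0523
time: 9.65
tool_pos: [0.4551, 0.1677, 0.2615]
tool_rot: [3.097, 1.568, 0.191]
contact_force: [0.0, 1.1, -2.6]
opening: 0.0519
[ 0.02220494  1.09351756 -2.57880385]
90 zmin 0.0405
105 zmin 0.0296
120 zmin 0.0238
135 zmin 0.0233
```

View pics/s10o.png

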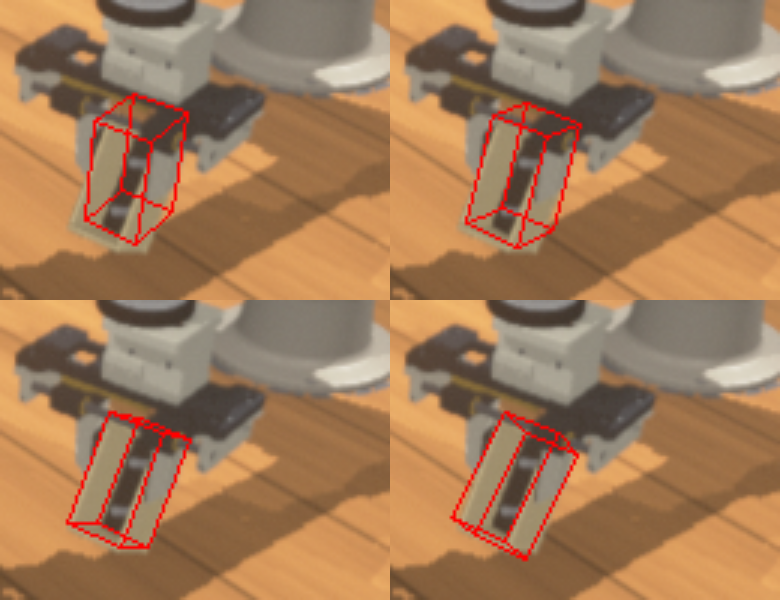

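```bash
python3 -m inch '0 0 15 0 0.3;0 0 20 0 0.3;0 0 15 0 0.3;0 0 0 0 0.3' 3
python3 - <<'E'
from h import *
s,c=snap('scene','s11.png');print(s['contact_force']);over(s,c,'s11o.png',[120,130,140,150],.012,-.02,.236,(130,230,320,450))
E
```

```text
time: 10.03
tool_pos: [0.4552, 0.1677, 0.3115]
tool_rot: [3.089, 1.567, 0.183]
contact_force: [0.9, 0.9, -2.2]
opening: 0.0523
[ 0.93699022  0.88750983 -2.16693522]
120 zmin 0.0738
130 zmin 0.0729
140 zmin 0.0743
150 zmin 0.0782
```

View pics/s11o.png

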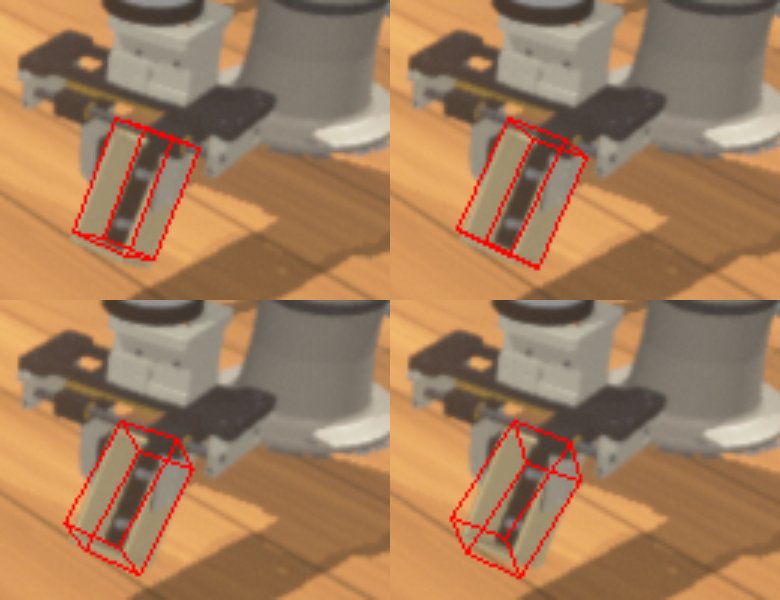

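```bash
python3 -m inch '2 -10 0 0 0.3;4 -20 0 0 0.3;6 -28 0 -0.02 0.3;6 -32 0 -0.02 0.3;6 -34 0 -0.02 0.3;6 -34 0 -0.02 0.3;6 -34 0 -0.02 0.3;6 -34 0 -0.02 0.3' 4
python3 -m inch '6 -34 0 -0.024 0.3;6 -34 0 0 0.3;6 -34 0 0 0.3;6 -32 0 0 0.3;6 -28 0 0 0.3;6 -22 0 0 0.3;5 -12 0 0 0.3;0 0 0 0 0.3' 4
python3 - <<'E'
from h import *
s,c=snap('scene','s12.png');print(s['tool_pos'],s['contact_force'],R.from_euler('xyz',s['tool_rot']).as_matrix().round(3)[:,1])
E
```

```text
time: 10.75
tool_pos: [0.4961, -0.0607, 0.308]
tool_rot: [-0.313, 1.568, 2.943]
contact_force: [0.8, 1.7, -2.0]
opening: 0.052
time: 11.42
tool_pos: [0.5373, -0.2577, 0.3073]
tool_rot: [-0.27, 1.569, 2.96]
contact_force: [-0.5, -0.0, -2.3]
opening: 0.052
[ 0.53730462 -0.25774691  0.30734571] [-0.53941945 -0.0240478  -2.31120305] [ 0.089 -0.996 -0.001]
```

View pics/s12.png

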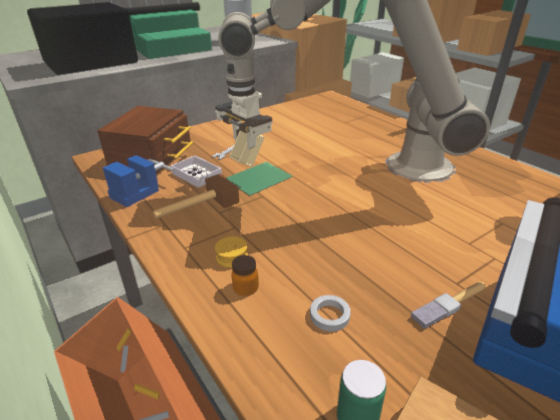

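```bash
python3 -m inch '-4 0 -10 0 0.3;-4 0 -18 0 0.3;-4 0 -16 0 0.3;0 0 -8 0 0.3;0 0 -4 0 0.3;0 0 0 0 0.3' 4
python3 - <<'E'
from h import *
s,c=snap('scene','s13.png');print(s['contact_force']);over(s,c,'s13o.png',[120,130,140,150],.012,-.02,.09,(130,210,200,304))
E
```

```text
time: 11.97
tool_pos: [0.5255, -0.2539, 0.2527]
tool_rot: [-0.687, 1.569, 2.547]
contact_force: [-0.9, -0.9, -2.4]
opening: 0.0522
[-0.91517437 -0.87819613 -2.4406131 ]
120 zmin 0.015
130 zmin 0.014
140 zmin 0.0155
150 zmin 0.0194
```

View pics/s13o.png

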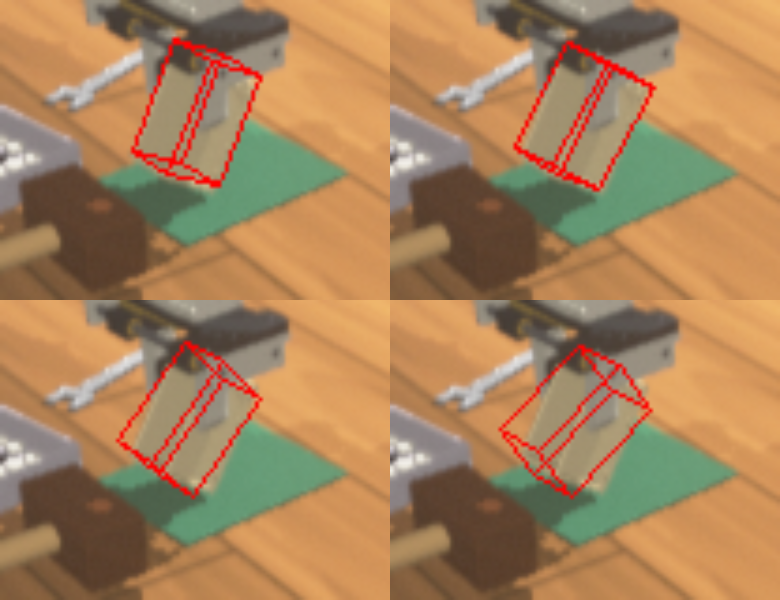

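```bash
python3 -m inch '0 0 -5 0 0.3;0 0 -5 0 0.3;-5 -1 -3 0 0.3;-6 -1 -1 0 0.3;-7 -1 0 0 0.3;-7 -1 -1 0 0.3;-7 0 -2 0 0.3;0 0 0 0 0.3' 3
python3 - <<'E'
from h import *
s,c=snap('scene','s14.png');print(s['contact_force']);over(s,c,'s14o.png',[130,140,150,160],.012,-.02,.09,(130,210,200,304))
E
```

```text
time: 12.68
tool_pos: [0.4921, -0.2587, 0.2364]
tool_rot: [-0.221, 1.569, 3.012]
contact_force: [-1.1, -0.2, -0.7]
opening: 0.0519
[-1.0797508  -0.20895974 -0.71438962]
130 zmin -0.0022
140 zmin -0.0007
150 zmin 0.0031
160 zmin 0.0092
```

View pics/s14o.png

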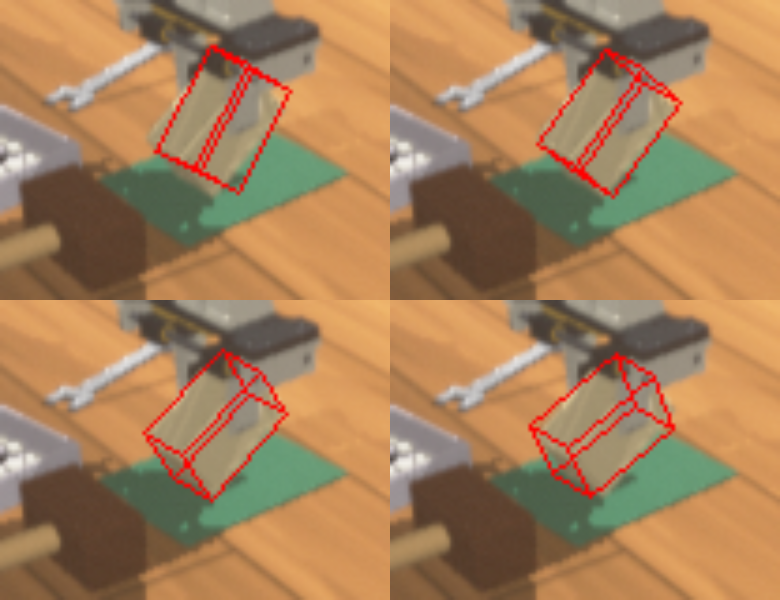

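```bash
python3 -m inch '-7 -1 -3 0 0.3;-7 0 -4 0 0.3;-6 -1 -4 0 0.3;-6 0 -5 0 0.3;-5 -1 -5 0 0.3;-3 0 -3 0 0.3;0 0 0 0 0.3' 3
python3 - <<'E'
from h import *
s,c=snap('scene','s15.png');print(s['contact_force']);over(s,c,'s15o.png',[160,170,175,180],.012,-.02,.09,(130,210,200,304))
E
```

```text
time: 13.32
tool_pos: [0.4588, -0.2613, 0.2117]
tool_rot: [-0.726, 1.568, 2.506]
contact_force: [-0.8, -0.6, -2.6]
opening: 0.052
[-0.7653674  -0.63528897 -2.61455977]
160 zmin -0.0155
170 zmin -0.0073
175 zmin -0.0025
180 zmin 0.0027
```

View pics/s15o.png

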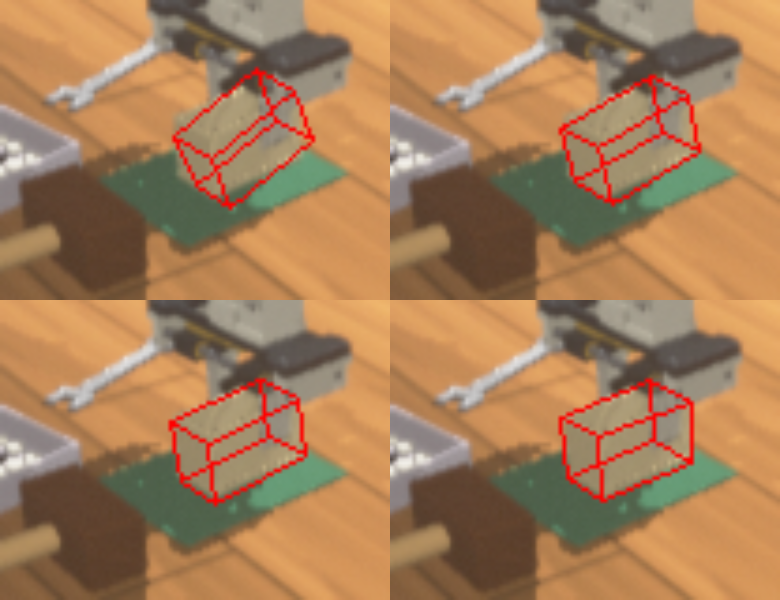

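```bash
python3 -m inch '0 0 2 0 0.3;4 0 1 0 0.3;7 0 0 0 0.3;7 0 0 0 0.3;3 0 0 0 0.3;0 0 -2 0 0.3;0 0 -2 0 0.3;0 0 0 0 0.3' 4
python3 - <<'E'
from h import *
s,c=snap('scene','s16.png');print(s['contact_force']);over(s,c,'s16o.png',[170,175,180],.012,-.02,.09,(130,210,200,304))
s,c=snap('top','t16.png');cv2.imwrite('pics/t16z.png',cv2.resize(cv2.imread('pics/t16.png')[180:290,320:430],None,fx=5,fy=5,interpolation=cv2.INTER_CUBIC))
E
```

```text
time: 14.03
tool_pos: [0.4805, -0.2613, 0.2112]
tool_rot: [-0.611, 1.57, 2.623]
contact_force: [-0.5, 0.2, -1.9]
opening: 0.0523
[-0.47090693  0.23678801 -1.87091379]
170 zmin -0.0079
175 zmin -0.0031
180 zmin 0.0022
```

View pics/s16o.png

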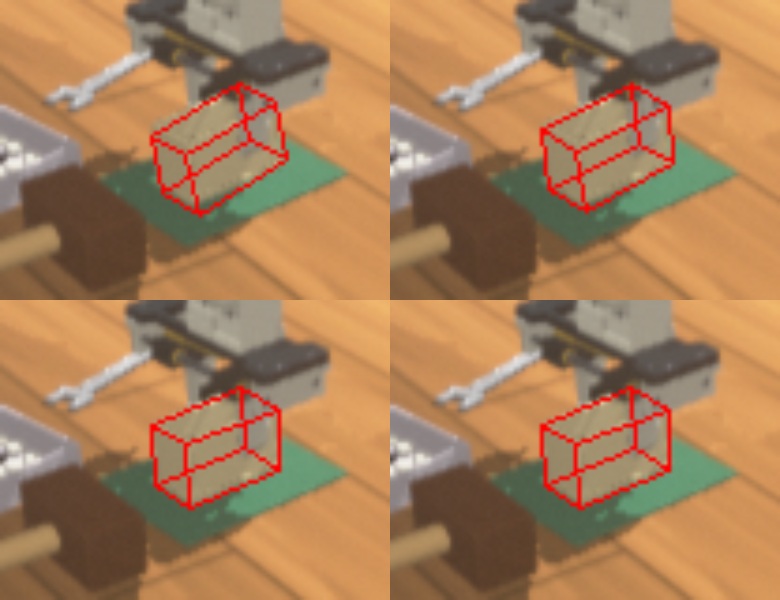

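View pics/t16z.png

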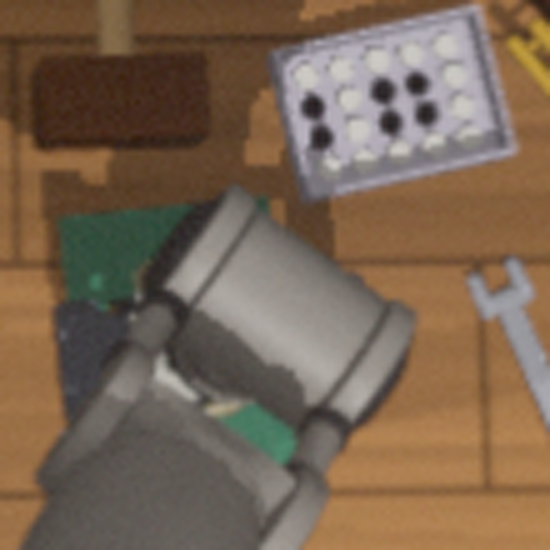

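```bash
python3 -m inch '0 0 -2 0 0.3;0 0 -2 0 0.3;0 0 0 0 0.3;0 0 0 0 0.3' 3
python3 - <<'E'
from h import *
s,c=snap('scene','s17.png');print(s['tool_pos'],s['contact_force']);cv2.imwrite('pics/s17z.png',cv2.resize(cv2.imread('pics/s17.png')[130:210,200:304],None,fx=7,fy=7,interpolation=cv2.INTER_CUBIC))
E
```

```text
time: 14.47
tool_pos: [0.4807, -0.2615, 0.2079]
tool_rot: [2.307, 1.57, -0.743]
contact_force: [-0.4, 1.6, 1.6]
opening: 0.0519
[ 0.48065867 -0.26154832  0.20785982] [-0.37337616  1.55507512  1.62522778]
```

View pics/s17z.png

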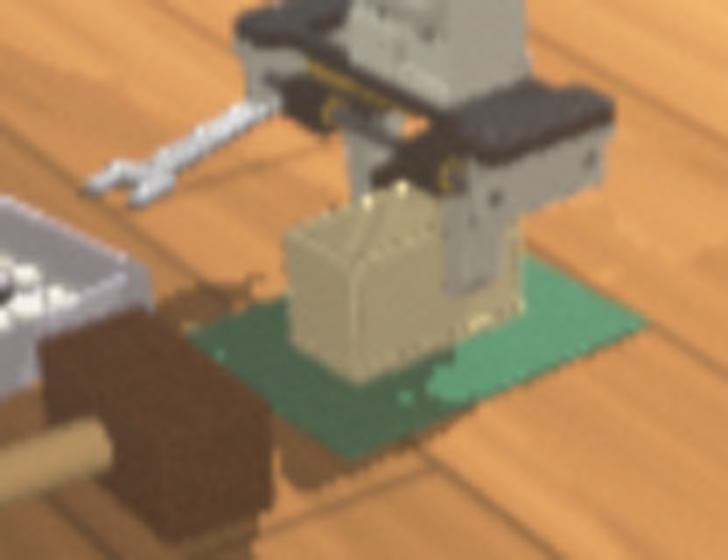

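Run:
```python
from h import *
s=readout.observe();c=cams.read_camera('scene');T=pose(c)
f=lambda z:px2w(c,T,np.array(z)/7+[200,130]-.5,.004)[:,:2]
p=f([(290,347),(358,383),(522,310)]);m=f([(190,330),(355,458),(648,323)])
for q in(p,m):
    print(q.round(4).tolist(),np.linalg.norm(np.diff(q,axis=0),axis=1).round(4),'yaw',np.arctan2(*(q[1]-q[2])[::-1]).round(3),'ctr',((q[0]+q[2])/2).round(4))
p2=px2w(c,T,np.array([(287,237),(358,268)])/7+[200,130]-.5,.064);print(p2.round(4))
```

```text
[[0.5468, -0.2775], [0.5388, -0.2304], [0.4394, -0.2421]] [0.0478 0.1001] yaw 0.117 ctr [ 0.4931 -0.2598]
[[0.5765, -0.3195], [0.5744, -0.1761], [0.3988, -0.1962]] [0.1435 0.1768] yaw 0.114 ctr [ 0.4876 -0.2579]
[[ 0.5472 -0.272   0.064 ]
 [ 0.537  -0.2275  0.064 ]]
```

```bash
python3 -m inch '0 0 0 0 0.6;0 0 0 0 0.65;0 0 0 0 0.75;0 0 0 0 1;0 0 0 0 1;0 0 0 0 1;0 0 0 0 1;0 0 0 0 1'
python3 -m inch '0 0 8 0 1;0 0 20 0 1;0 0 35 0 1;0 0 35 0 1;-10 20 30 0 1;-10 38 10 0 1;-10 38 0 0 1;-10 38 0 0 1'
python3 -m inch '-5 38 0 0 1;0 38 0 0 1;0 38 0 0 1;0 38 0 0 1;0 38 0 0 1;0 20 0 0 1;0 0 0 0 1;0 0 0 0 1'
python3 - <<'E'
from h import *
s,c=snap('scene','s18.png');cv2.imwrite('pics/s18z.png',cv2.resize(cv2.imread('pics/s18.png')[130:210,200:304],None,fx=5,fy=5,interpolation=cv2.INTER_CUBIC))
s,c=snap('top','t18.png')
E
```

```text
time: 15.23
tool_pos: [0.4807, -0.2615, 0.2077]
tool_rot: [1.044, 1.571, -2.006]
contact_force: [-0.3, 0.9, -0.4]
opening: 0.0906
time: 15.9
tool_pos: [0.4399, -0.1263, 0.3473]
tool_rot: [2.629, 1.568, -0.422]
contact_force: [0.6, 1.2, -0.6]
opening: 0.092
time: 16.57
tool_pos: [0.4354, 0.0835, 0.3462]
tool_rot: [2.58, 1.57, -0.467]
contact_force: [-0.3, -0.8, -1.1]
opening: 0.092
```

View pics/s18z.png

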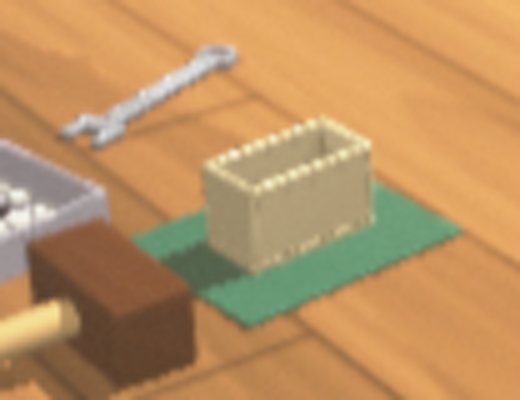

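View pics/t18.png

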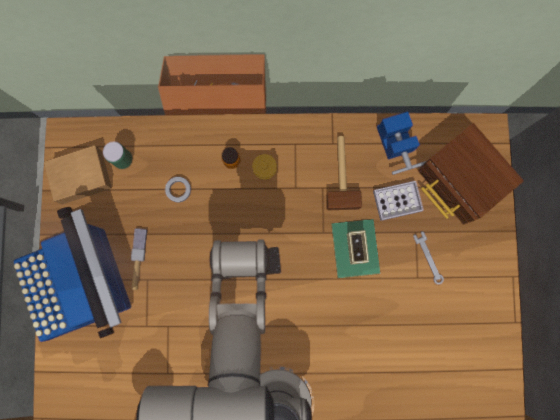

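Run:
```python
from h import *
cv2.imwrite('pics/t18z.png',cv2.resize(cv2.imread('pics/t18.png')[210:290,320:400],None,fx=7,fy=7,interpolation=cv2.INTER_CUBIC))
```

```text
(no output)
```

View pics/t18z.png

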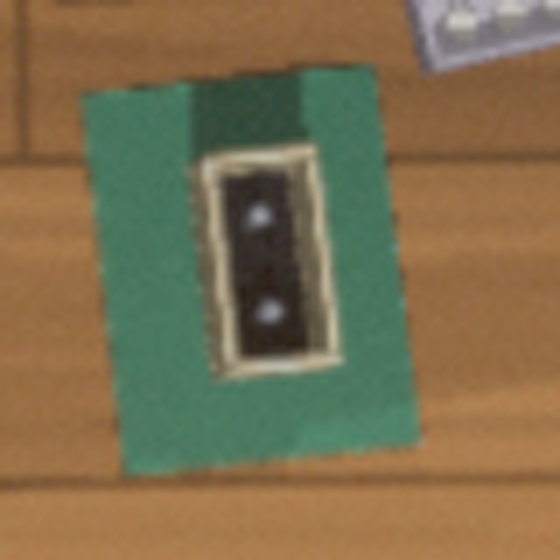

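Run:
```python
from h import *
c=cams.read_camera('top');T=pose(c)
for z,h in(([(202,156),(316,144),(343,360),(225,378)],.064),([(84,95),(374,66),(420,442),(127,474)],.004)):
    p=px2w(c,T,np.array(z)/7+[320,210]-.5,h);e=(p[0]+p[1]-p[2]-p[3])/2
    print(p.mean(0).round(4),np.linalg.norm(e).round(4),np.arctan2(e[1],e[0]).round(3))
```

```text
[ 0.4921 -0.2608  0.064 ] 0.0995 0.089
[ 0.4923 -0.2599  0.004 ] 0.1776 0.093
```

Case centre is within 1 mm of the mat's middle, with the yaw matching to 0.004 rad, and the rim is level at the height it should be.

```bash
python3 -c "
from cell import workorder;print(workorder.hand_in())"
```

```text
the job is handed in; nothing more can be done
None
```

The spool case is now mouth up in the middle of the green mat, and I handed the job in at about 17 s of the 54 s allowed.

- **First move:** I gripped the case lightly near one end and let it pivot between the pads as I lifted and dragged it. I pressed it flush on the bench on its end and opened the fingers. A picture showed it standing by itself.
- **Second move:** I took a fresh hold off-centre towards the mouth and let it swing over. I carried it to the mat, rolled it down flat about its lower edge, pressed it flush and released it. The gripper then backed well away.

**Last checks:**
- The top camera puts the case centre at (0.492, -0.261) and the mat centre at (0.492, -0.260). Their long axes agree to about 0.004 rad.
- The mouth faces up with both spindles visible. The other things look unmoved in the pictures, though I measured none of them.
- The scene camera disagreed slightly before release: it put the mat centre about 5 mm off the case centre. I relied on the top view, which fitted the known sizes better.
- The wrist forces I read were at most about 3 N.

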